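# Lay the U-bent filter pipe in its drying rack

## Robot

A 6-joint arm with a two-finger parallel gripper is mounted at the origin on the work surface. World frame = base frame: x ahead of the robot, y to its left, z up, the work surface at z = 0. Lengths are in m, angles in rad, forces in N, time in s.
With the tool pointing down it reaches from about 0.425 to 0.95 m from the base axis. Payload 14.7 kg.
Tool frame: the origin (TCP) lies on the centre line of the jaws, within the pads' length; the fingertips stand 14 mm ahead of it and the grasp point (between the pads) lies 5 mm behind it; z points along the fingers, y is the line along which they close (so a half turn about z gives the same grasp; the last joint's range is limited). The gripper opens to 85 mm and grips with 20 to 120 N. Pads are 22 mm wide; open, the fingers measure 114 mm over their backs; the gripper's body (76 mm by 85 mm) begins 54 mm behind the grasp point. The pads swing forward as they close: fully open they stand 13 mm farther back than shut.
Start: joints at [-0.047, 0.48, 1.596, -0, 1.065, -0.047], TCP at [0.65, 0, 0.245] pointing down, gripper open.
Joint ranges: [-2.75, 2.75], [-0.82, 2.05], [0.23, 2.67], [-1.56, 4.7], [0.09, 2.69], [-2.92, 2.92]. Speed limits (rad/s): [1.89, 1.89, 2.39, 3.01, 3.01, 3.01].

## Interface

Orientations are given as a rotation vector (axis times angle).
In Python, from plant import arm gives the robot as it stands.
- The arm moves only by the tool drive_tool, never from a script. Its argument "targets" is a list of rows, each a list of 7 numbers: the turn, a rotation vector about the world's x, y, z in rad, then the shift along the world's x, y, z in m, then the opening, from -1 (shut) to 1 (fully open). A call has 1 to 20 rows; each row is the pose to reach, as a shift and turn from the pose commanded when the call began; what a row does not reach only later rows make up. A row lasts 1/12 s, in which the tool goes at most 41.7 mm and 7.16 degrees, less where a joint would pass 70% of its speed; a pose out of reach is approached as far as the arm can. A call with a gripper value outside its range is refused whole. The fingers move at their own pace and stop on an object; "force" is the grip in N (left out, the last holds). Time passes only in rows, so rows that repeat a pose let the fingers close. It gives the time, the measured TCP pose, the force, the opening and the grip force at its end, in the units of the state.
- arm.read_state(): the state, without advancing time (a new reading comes with each control period).
- arm.grab_frame(name): name is "scene" or "side" or "wrist"; returns the picture (480x640x3 uint8, blue, green, red); there is no depth.
- arm.camera_params(name): a dict with "fovy" (degrees; the focal length in pixels is half the picture's height over the tangent of half this angle, whatever the lens; pixels are square), "cx", "cy" (the principal point, pixels), "k1" (the pictures are not rectified: a ray, as slopes to the right and down, at radius r is drawn at 1 + k1 r^2 times it, then the intrinsics apply), "R" (3x3) and "t" (3): a world point X has camera coordinates R X + t; the wrist camera has in their place "tool_from_camera" (4x4, takes a point from camera to tool coordinates, whose origin is the TCP and whose axes are the flange's). Camera axes: x right, y down, z forward; pixel columns grow to the right and rows downward; lengths in m; the calibration is good to about 2 mm. A picture is of the moment at which its call begins: read the wrist's pose just before it. camera_params takes no time and is no camera call.
- arm.finish_job(): hands the job in; it is judged then, once.
The state is a dict: "time_s": time; "qpos": joint angles; "joint_velocities": joint speeds; "effort": joint torques, N m; "ee_pos": TCP position; "orientation": TCP orientation; "ft_force": force on the tool from outside, world axes, zero at the start; "moment": the same for the moment, N m; "width": opening from 0.0 (shut) to 1.0 (fully open); "grasp_force": force on a finger pad.
Only numpy, scipy, OpenCV 4.12 (cv2) and the standard library are available. Lean on these libraries where they do the work, as an engineer would, in place of code of your own. Each camera call takes 0.05 s, during which the arm holds its last target. There are 200 camera calls.

## Task

Put the U-shaped steel pipe from the fish tank filter to dry on its wooden rack: turn it so that its two blue ends lie in the rack's two notches, and its bridge lies across the other end of the rack's two bars, level and centred. Lower it into place before letting go, do not drop it, and leave the tongs and the ramekin where they are.

Things in the scene. Friction and masses are not known exactly. Their poses are not given: they have to be found in the camera images.
- pipe: Loose U-bent steel pipe lying flat, 16 mm thick, about 100 g. Legs 120 mm apart (axes), tips in blue sleeves 70 mm from the bridge's axis, rounded corners, middle 70 mm of the bridge straight. Origin: on the pipe's axis, middle of the bridge, 8 mm above the shelf board at the start. x runs from the bridge towards the tips, y along the bridge, z up. Grip across the bridge's middle, along x.
- rack: Fixed pine rack: base 10 mm thick, two bars along x at y = -60 and 60 mm, tops 45 mm up, x = -85 to 15; open between bars. At x = -15 to 15 each bar's top is a notch floor, 32 mm wide between dark cheeks 18 mm high. Origin: underside, midway between notches; x towards the notched end, z up. Pipe in place: its x along the rack's, its origin at x -58, y 0, z 53 mm here.
- tongs: Bystander: stainless steel feeding tongs lying flat and loose, a narrow V about 190 mm long, 50 mm wide, 14 mm high. Origin: underside, middle of the length; x along the length towards the closed end, z up.
- ramekin: Bystander: white ceramic ramekin standing loose, 84 mm across, 42 mm high. Origin: centre of its underside, z up.
Things that resemble listed ones, but are neither listed nor needed, are in the scene too. Leave any black look-alike of the pipe alone.

How it is judged:
By the outcome, as a careful person would: the job done as asked, in the order asked, and still so for the second after the job is handed in, with the robot touching nothing.
It also fails if it takes over 43 s, if anything falls off the work surface, if the arm or the gripper's body presses on something with over 40 N, if the wrist force passes 120 N, or if a joint passes its speed limit or range.

## Working session

There is one attempt and no reset: what is moved stays moved. The work goes in short steps, Python scripts to look and compute and a tool call to move; the robot and the scene stay as the last step left them, time stands still between calls to the robot, and variables do not carry over. Pictures are saved under pics/ and viewed, at most 10 in all, crops included, and the job is handed in when it is done.

Besides the shell and the picture viewer there is one more tool, called after ">>>" by a JSON object that holds its "fn" and its "kwargs". drive_tool: Moves the arm, as the interface text tells. Its arguments: {"type":"object","properties":{"targets":{"type":"array","items":{"type":"array","items":{"type":"number"}}},"force":{"type":"number"}},"required":["targets"]}

```bash
mkdir -p pics; ls; cat > h.py <<'E'
import numpy as np, cv2
from plant import arm
from scipy.spatial.transform import Rotation as Rn
def cam(name, st=None):
    p=arm.camera_params(name)
    f=240/np.tan(np.radians(p["fovy"])/2)
    if name=="wrist":
        T=np.array(p["tool_from_camera"]); o=np.array(st["orientation"])
        W=np.eye(4); W[:3,:3]=Rn.from_rotvec(o).as_matrix(); W[:3,3]=st["ee_pos"]
        M=np.linalg.inv(W@T); R,t=M[:3,:3],M[:3,3]
    else: R,t=np.array(p["R"]),np.array(p["t"])
    K=np.array([[f,0,p["cx"]],[0,f,p["cy"]],[0,0,1]])
    return K,np.array([p["k1"],0,0,0,0.]),R,t
def ray(c,uv):
    K,d,R,t=c
    n=cv2.undistortPoints(np.array(uv,float).reshape(-1,1,2),K,d).reshape(-1,2)
    D=np.c_[n,np.ones(len(n))]@R
    return -R.T@t,D
def plane(c,uv,z):
    C,D=ray(c,uv); return C+D*((z-C[2])/D[:,2])[:,None]
def proj(c,X):
    K,d,R,t=c
    return cv2.projectPoints(np.array(X,float).reshape(-1,3),cv2.Rodrigues(R)[0],t,K,d)[0].reshape(-1,2)
E
python3 - <<'E'
from h import *
s=arm.read_state();print(s)
for n in ["scene","side","wrist"]:
    cv2.imwrite(f"pics/{n}0.png",arm.grab_frame(n)); print(arm.camera_params(n))
E
```

```text
pics
{'time_s': 0.0, 'qpos': array([-4.65970126e-02,  4.80829460e-01,  1.59688183e+00, -2.75885309e-05,
        1.06510473e+00, -4.66173711e-02]), 'joint_velocities': array([-4.17543315e-04,  6.57361944e-04, -4.86053920e-05,  1.44843467e-03,
       -1.23195155e-03,  4.77521241e-04]), 'effort': array([ 2.41355090e-03, -9.50650907e+01, -4.30184269e+01, -5.27583288e-04,
        1.24796593e-02,  1.26860105e-04]), 'ee_pos': array([6.49596370e-01, 3.31050489e-05, 2.44670959e-01]), 'orientation': array([-2.22077578e+00, -2.22085070e+00,  1.32168654e-03]), 'ft_force': array([ 0.50088101,  0.02641044, -0.29607328]), 'moment': array([0.02818494, 0.03735484, 0.00200912]), 'grasp_force': 0.0, 'width': 0.9976426231682356}
{'fovy': 44.86866844065959, 'cx': 307.4593670929979, 'cy': 239.17170346915867, 'k1': -0.09294691847261409, 'R': array([[-0.40832643,  0.91254312, -0.02312101],
       [ 0.55101813,  0.22620665, -0.80324939],
       [-0.72776957, -0.34072805, -0.59519396]]), 't': array([ 0.25413033, -0.29325538,  1.19988074])}
{'fovy': 57.068252650594125, 'cx': 316.81059642298624, 'cy': 234.678406333676, 'k1': -0.09033044449737698, 'R': array([[ 0.72369064, -0.69012083,  0.00225739],
       [-0.53169053, -0.55963314, -0.63570113],
       [ 0.43997391,  0.45885072, -0.77193197]]), 't': array([-0.41117754,  0.33855651,  0.42646761])}
{'fovy': 67.85022892296641, 'cx': 318.94030413758213, 'cy': 238.31995073459248, 'k1': -0.05267906778288401, 'tool_from_camera': array([[ 1.09500832e-03, -9.46193507e-01, -3.23599517e-01,
         8.47789545e-02],
       [ 9.99999316e-01,  9.03369105e-04,  7.42416395e-04,
         3.51698972e-04],
       [-4.10139767e-04, -3.23600109e-01,  9.46193850e-01,
        -1.28770816e-01],
       [ 0.00000000e+00,  0.00000000e+00,  0.00000000e+00,
         1.00000000e+00]])}
```

View pics/scene0.png

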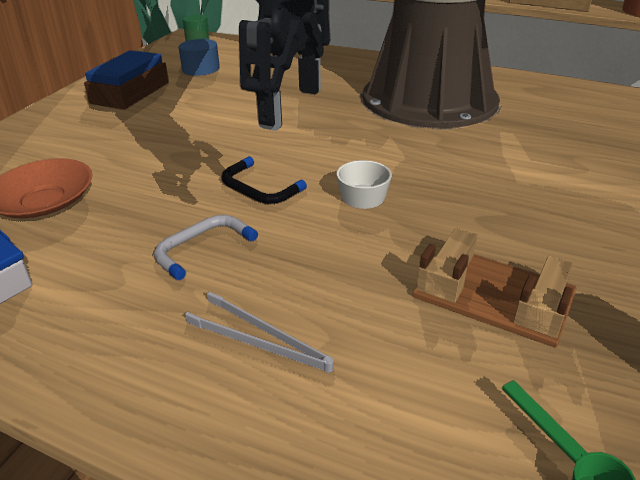

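View pics/side0.png

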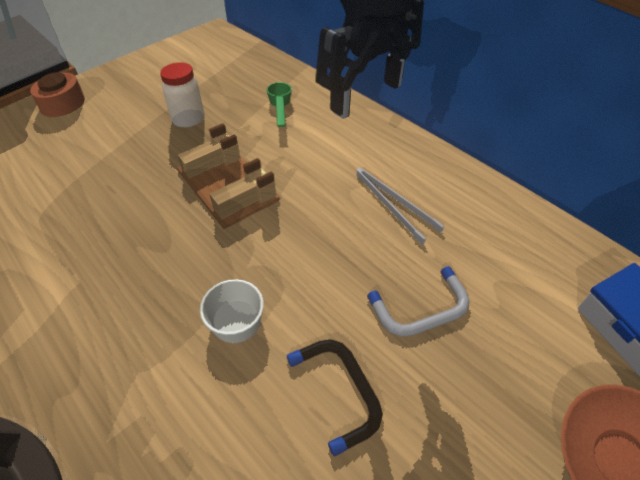

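The scene view shows the steel pipe's sleeves at (250,233) and (178,271), with the bridge behind them. The black look-alike is at (265,190), the ramekin at (364,183), the tongs at (260,330) and the rack at (500,290). In the side view the sleeves are at (374,297) and (447,272), and the rack's dark cheeks are at (217,131), (229,142), (252,167) and (265,180).

```bash
python3 - <<'E'
from h import *
guess={"scene":([(250,233),(178,271)],[(428,254),(460,266),(524,288),(568,298)]),
"side":([(374,297),(447,272)],[(217,131),(231,142),(252,167),(265,180)])}
cs={n:cam(n) for n in guess}
def tri(a,b):
    (C1,D1),(C2,D2)=ray(cs["scene"],a),ray(cs["side"],b)
    d1,d2=D1[0]/np.linalg.norm(D1[0]),D2[0]/np.linalg.norm(D2[0])
    A=np.c_[d1,-d2]; s=np.linalg.lstsq(A,C2-C1,rcond=None)[0]
    p,q=C1+s[0]*d1,C2+s[1]*d2
    return (p+q)/2,np.linalg.norm(p-q)
B={}
for n in guess:
    im=cv2.imread(f"pics/{n}0.png"); hsv=cv2.cvtColor(im,cv2.COLOR_BGR2HSV)
    m=cv2.inRange(hsv,(105,150,60),(130,255,255))
    l=cv2.connectedComponentsWithStats(m)
    B[n]=[min((tuple(c) for c,s in zip(l[3][1:],l[2][1:]) if s[4]>25),key=lambda c:np.hypot(c[0]-g[0],c[1]-g[1])) for g in guess[n][0]]
    print(n,B[n]); print(plane(cs[n],B[n],0.008).round(4))
    # grey pipe mask: region growing near
    g=cv2.inRange(hsv,(0,0,90),(179,45,255))
    l=cv2.connectedComponentsWithStats(g); 
    for i,s in enumerate(l[2]):
        if 400<s[4]<20000: print("grey",s,l[3][i].round(1))
    k=cv2.inRange(hsv,(0,60,20),(15,255,95)); l=cv2.connectedComponentsWithStats(k)
    for i,s in enumerate(l[2]):
        if 40<s[4]<3000 : print("dark",s,l[3][i].round(1))
for a,b in [(0,0),(1,1),(0,1),(1,0)]: print(a,b,tri(B["scene"][a],B["side"][b]))
for a in range(4):
    print([ (tri(guess["scene"][1][a],guess["side"][1][b])[0].round(3),tri(guess["scene"][1][a],guess["side"][1][b])[1].round(3)) for b in (a,3-a)])
E
```

```text
scene [(np.float64(249.34375), np.float64(233.1875)), (np.float64(176.6), np.float64(271.24864864864867))]
[[ 0.5741 -0.1108  0.008 ]
 [ 0.6844 -0.1582  0.008 ]]
grey [ 216    0   43   35 1033] [236.8  14.4]
grey [ 329    0   64   51 2752] [359.   22.9]
grey [ 485   12  155   76 8225] [564.   48.3]
grey [ 337  161   55   48 2046] [363.9 183. ]
grey [ 154  215   94   55 1221] [192.9 235.5]
grey [  0 260  32  44 899] [ 13.5 280.2]
grey [ 185  292  149   81 2563] [262.8 335.8]
dark [ 12   0  20  54 237] [21.2 22.7]
dark [622   0  18  17 259] [631.4   7.2]
dark [  84   62   85   48 1944] [127.3  88.8]
dark [ 1 68 11 34 56] [ 5.9 84. ]
dark [  0 184  90  35 333] [ 46.3 209.2]
dark [420 243  16  26 252] [427.3 255.3]
dark [452 254  17  26 248] [459.8 266.5]
dark [ 475  266   65   57 1660] [509.1 291.6]
dark [557 286  16  29 242] [564.3 300.3]
dark [   0  431   81   49 2137] [ 29.7 462.9]
side [(np.float64(374.3076923076923), np.float64(296.0)), (np.float64(447.7843137254902), np.float64(271.2352941176471))]
[[ 0.5776 -0.1084  0.008 ]
 [ 0.689  -0.156   0.008 ]]
grey [    0     0   229    8
[... 932 characters left out ...]
t64(0.00015322825107343574))
1 1 (array([ 0.68690945, -0.15640855,  0.01051168]), np.float64(0.0006040843609428414))
0 1 (array([ 0.63496774, -0.12642805,  0.04710613]), np.float64(0.09216763508001684))
1 0 (array([ 0.62757651, -0.13853714, -0.02098014]), np.float64(0.10517756736400327))
[(array([0.586, 0.182, 0.1  ]), np.float64(0.099)), (array([0.587, 0.142, 0.055]), np.float64(0.002))]
[(array([0.595, 0.202, 0.077]), np.float64(0.048)), (array([0.593, 0.183, 0.053]), np.float64(0.001))]
[(array([0.604, 0.237, 0.032]), np.float64(0.055)), (array([0.606, 0.258, 0.055]), np.float64(0.001))]
[(array([0.612, 0.257, 0.014]), np.float64(0.126)), (array([0.606, 0.304, 0.055]), np.float64(0.004))]
```

View pics/wrist0.png

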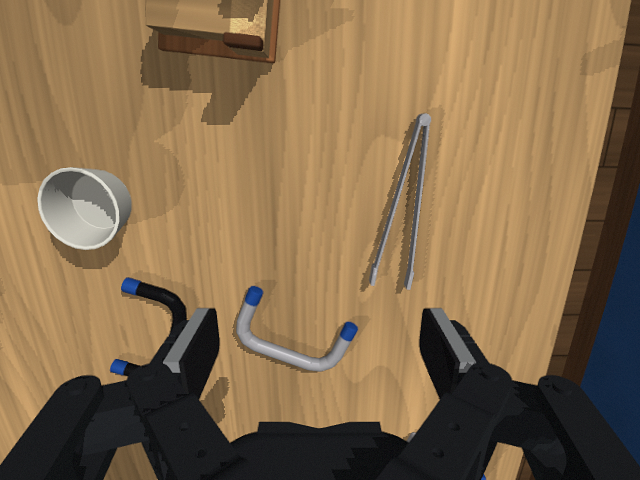

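```bash
python3 - <<'E'
from h import *
for n in("scene","side"):
  for dx in (-.05,.05):
    print(n,dx,[(z,proj(cam(n),[.65+dx,0,.245-z]).round(0).tolist()) for z in (0,.014)])
E
```

```text
scene -0.05 [(0, [[311.0, 90.0]]), (0.014, [[311.0, 102.0]])]
scene 0.05 [(0, [[268.0, 128.0]]), (0.014, [[269.0, 142.0]])]
side -0.05 [(0, [[337.0, 116.0]]), (0.014, [[337.0, 126.0]])]
side 0.05 [(0, [[393.0, 83.0]]), (0.014, [[392.0, 93.0]])]
```

Wrist view: sleeves at (254,296) and (349,331), bridge around (285,355). Only the rack's near bar shows, at the top left. I'll move over for a near view of the rack.

>>> {"fn": "drive_tool", "kwargs": {"targets": [[0,0,0,-0.03,0.04,0,1],[0,0,0,-0.05,0.08,0,1],[0,0,0,-0.05,0.12,0,1],[0,0,0,-0.05,0.13,0,1],[0,0,0,-0.05,0.13,0,1],[0,0,0,-0.05,0.13,0,1]]}}

```text
time_s: 0.65
ee_pos: [0.5997, 0.1311, 0.2452]
orientation: [-2.219, -2.224, 0.0]
ft_force: [-0.3, 0.0, -0.2]
width: 0.998
grasp_force: 0.0
```

```bash
cat > pipe.py <<'E'
from h import *
def near(m,g,amin=25):
    l=cv2.connectedComponentsWithStats(m)
    i=min((i for i in range(1,l[0]) if l[2][i][4]>amin),key=lambda i:np.hypot(*(l[3][i]-g)))
    return l[3][i],l[1]==i
def pose(im,c,g1,g2,gb,z=0.008,pr=True):
    hsv=cv2.cvtColor(im,cv2.COLOR_BGR2HSV)
    m=cv2.inRange(hsv,(105,150,60),(130,255,255))
    a,ma=near(m,g1);b,mb=near(m,g2)
    P=plane(c,[a,b],z); d=P[1]-P[0]; 
    gm=cv2.inRange(hsv,(0,0,70),(179,60,255))
    _,mg=near(gm,gb,300)
    v,u=np.nonzero(mg); Q=plane(c,np.c_[u,v],z)[:,:2]
    M=P.mean(0)[:2]; Y=d[:2]/np.linalg.norm(d[:2]); X=np.array([Y[1],-Y[0]])
    q=(Q-M)@np.c_[X,Y]
    s=np.abs(q[:,1])<.03
    f=np.polyfit(q[s,1],q[s,0],1)
    e=[np.percentile(q[s,0]-np.polyval(f,q[s,1]),k) for k in(1,99)]
    mid=f[1]+sum(e)/2
    print("sleeves",P.round(4).tolist(),"sep",np.linalg.norm(d).round(4),"yawX",np.degrees(np.arctan2(X[1],X[0])).round(2),"bridge slope",np.degrees(np.arctan(f[0])).round(2),"off",mid.round(4),"thick",e,"origin",(M+X*mid).round(4),"y ext",q[:,1].min().round(4),q[:,1].max().round(4))
E
python3 - <<'E'
from pipe import *
s0={"ee_pos":[.6496,0,.2447],"orientation":[-2.22077578e+00,-2.22085070e+00,1.32168654e-03]}
g={"wrist":((254,296),(349,331),(285,355)),"scene":((249,233),(177,271),(193,235)),"side":((374,296),(448,271),(425,313))}
for n in g:
    pose(cv2.imread(f"pics/{n}0.png"),cam(n,s0),*g[n])
s=arm.read_state();print(s["ee_pos"],s["time_s"]); cv2.imwrite("pics/wrist1.png",arm.grab_frame("wrist"));np.save("s1.npy",[s["ee_pos"],s["orientation"]])
E
```

```text
sleeves [[0.5746, -0.1098, 0.008], [0.6853, -0.1572, 0.008]] sep 0.1204 yawX -113.18 bridge slope -0.05 off 0.0614 thick [np.float64(-0.009575661616213576), np.float64(0.009703295409776528)] origin [ 0.6058 -0.1899] y ext -0.0679 0.0686
sleeves [[0.5741, -0.1108, 0.008], [0.6844, -0.1582, 0.008]] sep 0.1201 yawX -113.28 bridge slope -0.24 off 0.0617 thick [np.float64(-0.011942265221447864), np.float64(0.012446021319463063)] origin [ 0.6049 -0.1912] y ext -0.07 0.0689
sleeves [[0.5776, -0.1084, 0.008], [0.689, -0.156, 0.008]] sep 0.1212 yawX -113.13 bridge slope 0.23 off 0.0649 thick [np.float64(-0.008715523953904342), np.float64(0.008591381506977653)] origin [ 0.6078 -0.1919] y ext -0.0712 0.0687
[0.59966461 0.13106637 0.24517461] 0.65
```

View pics/wrist1.png

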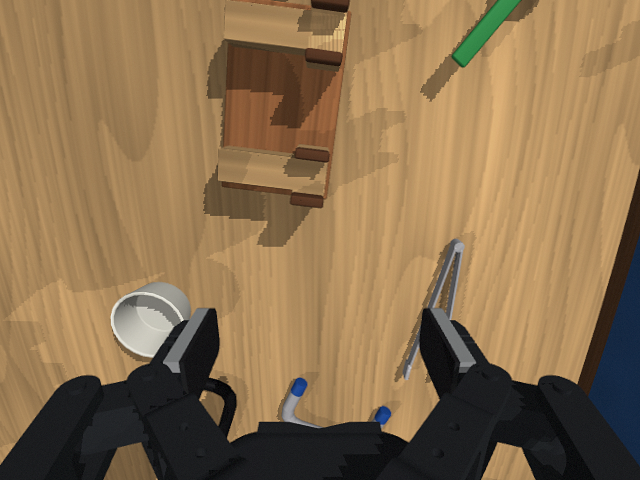

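The wrist view shows the rack cheeks at (308,201), (312,154), (323,57) and (331,3, cut off). The bars run left, towards −x.

```bash
python3 - <<'E'
from h import *
s=np.load("s1.npy"); c=cam("wrist",{"ee_pos":s[0],"orientation":s[1]})
im=cv2.imread("pics/wrist1.png");hsv=cv2.cvtColor(im,cv2.COLOR_BGR2HSV)
k=cv2.inRange(hsv,(0,60,10),(12,255,90)); l=cv2.connectedComponentsWithStats(k)
for i,t in enumerate(l[2]):
    if 80<t[4]<5000 and t[1]<260: 
        r=cv2.minAreaRect(np.argwhere(l[1]==i)[:,::-1].astype(np.float32)); print(t,l[3][i].round(1),r,plane(c,[l[3][i]],.06).round(4))
# bars: pale top at z .045 ; pixel values
for p in [(260,25),(340,30),(320,175),(260,165),(270,100),(200,100)]: print(p,hsv[p[1],p[0]])
x=im[0:220,190:360]; cv2.imwrite("pics/rack1.png",cv2.resize(x,None,fx=3.5,fy=2.7,interpolation=2)[:600,:800])
E
```

```text
[311   0  38  12 325] [330.9   4.3] ((329.5, 5.5), (11.0, 37.0), 90.0) [[0.6089 0.3001 0.06  ]]
[226  45  47  45 581] [246.6  67.2] ((248.7937774658203, 68.29961395263672), (44.5380973815918, 44.16382598876953), 3.5763344764709473) [[0.5412 0.2545 0.06  ]]
[305  48  38  18 420] [322.2  56.9] ((323.16156005859375, 56.70769500732422), (37.21041488647461, 13.767855644226074), 7.125016689300537) [[0.6024 0.2621 0.06  ]]
[278  53  13  29 108] [282.2  68.2] ((284.0, 67.0), (12.0, 28.0), 0.0) [[0.5701 0.2537 0.06  ]]
[274  83  30  45 398] [289.  106.8] ((289.42510986328125, 105.291015625), (29.270008087158203, 42.971710205078125), 6.842773914337158) [[0.575  0.2239 0.06  ]]
[295 148  35  14 292] [311.2 155.1] ((311.7969970703125, 154.5297088623047), (34.12977600097656, 11.24392032623291), 5.7105937004089355) [[0.5933 0.1844 0.06  ]]
[290 192  34  16 321] [305.9 199.7] ((306.0904235839844, 199.48123168945312), (33.2413330078125, 12.268330574035645), 6.709836959838867) [[0.5884 0.145  0.06  ]]
[622 220  15  23  83] [628.5 231.6] ((629.4192504882812, 231.79617309570312), (12.278810501098633, 22.540388107299805), 15.255120277404785) [[0.8991 0.1163 0.06  ]]
[614 237  19  33  95] [620.8 254. ] ((622.5384521484375, 252.1923065185547), (10.261577606201172, 34.292964935302734), 15.255120277404785) [[0.8977 0.0931 0.06  ]]
(260, 25) [ 17 117 176]
(340, 30) [ 17 115 199]
(320, 175) [ 17 116 178]
(260, 165) [ 17 118 171]
(270, 100) [ 12 152 148]
(200, 100) [ 17 118 175]
```

View pics/rack1.png

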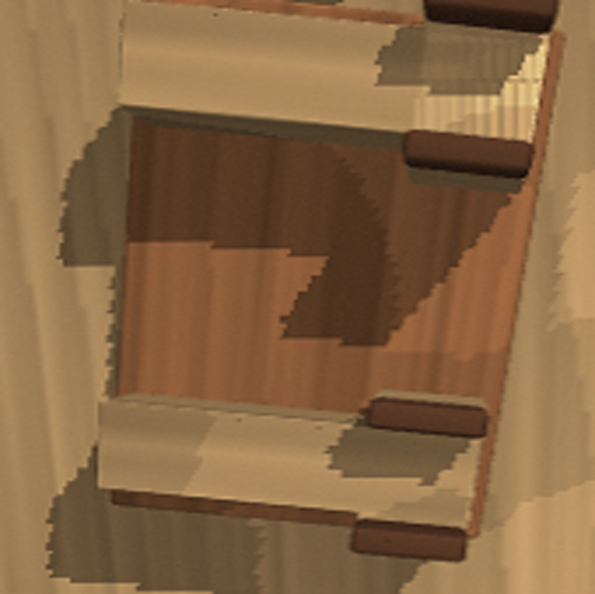

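>>> {"fn": "drive_tool", "kwargs": {"targets": [[0,0,0.12,0,-0.035,0,1],[0,0,0.24,0,-0.07,0,1],[0,0,0.36,0.001,-0.105,0,1],[0,0,0.48,0.002,-0.14,0,1],[0,0,0.6,0.003,-0.175,0,1],[0,0,0.72,0.004,-0.21,-0.02,1],[0,0,0.84,0.005,-0.245,-0.05,1],[0,0,0.96,0.006,-0.28,-0.08,1],[0,0,1.08,0.006,-0.31,-0.11,1],[0,0,1.165,0.006,-0.321,-0.125,1],[0,0,1.165,0.006,-0.321,-0.125,1],[0,0,1.165,0.006,-0.321,-0.125,1],[0,0,1.165,0.006,-0.321,-0.125,1]]}}

```text
time_s: 1.78
ee_pos: [0.6059, -0.1917, 0.1206]
orientation: [0.638, 3.076, 0.0]
ft_force: [0.5, 0.4, 0.3]
width: 1.002
grasp_force: 0.0
```

```bash
python3 - <<'E'
from pipe import *
s=arm.read_state();im=arm.grab_frame("wrist");cv2.imwrite("pics/wrist2.png",im)
R=Rn.from_rotvec(s["orientation"]).as_matrix();print(s["ee_pos"],"tool y yaw",np.degrees(np.arctan2(R[1,1],R[0,1])),"z",R[:,2])
c=cam("wrist",s); x=np.array([.393,.92]);o=np.array([.606,-.19]);y=np.array([-.92,.393])
P=[[*(o+.06*x+k*.06*y),.008] for k in(1,-1)]+[[*o,.008]]
print(proj(c,P)); p=proj(c,P)
try: pose(im,c,*p)
except Exception as e: print(e)
E
```

```text
[ 0.6058734  -0.19166494  0.12060942] tool y yaw 66.57906382413351 z [ 1.93110924e-05  5.37888657e-05 -9.99999998e-01]
[[408.91494887 153.19964835]
 [396.91643602 311.97134476]
 [319.0093387  238.89280957]]
sleeves [[0.5752, -0.1081, 0.008], [0.6858, -0.1555, 0.008]] sep 0.1203 yawX -113.19 bridge slope -0.38 off 0.063 thick [np.float64(-0.007690844005969352), np.float64(0.007832133305977106)] origin [ 0.6057 -0.1897] y ext -0.0682 0.0704
```

View pics/wrist2.png

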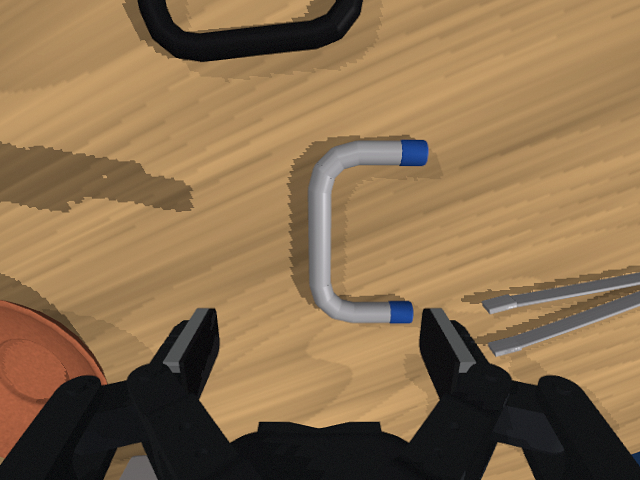

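Wrist view: the pipe is centred with its bridge at (320,240), the jaws straddle it along pipe x, and the tongs are clear. Now I'll descend and grip.

>>> {"fn": "drive_tool", "kwargs": {"targets": [[0,0,0.005,0,0.001,-0.03,1],[0,0,0.005,0,0.002,-0.06,1],[0,0,0.005,0,0.002,-0.085,1],[0,0,0.005,0,0.002,-0.095,1],[0,0,0.005,0,0.002,-0.1,1],[0,0,0.005,0,0.002,-0.102,1],[0,0,0.005,0,0.002,-0.102,1]], "force": 20}}

```text
time_s: 2.42
ee_pos: [0.6069, -0.189, 0.0195]
orientation: [0.625, 3.077, -0.0]
ft_force: [0.1, 0.0, 0.7]
width: 1.002
grasp_force: 0.0
```

>>> {"fn": "drive_tool", "kwargs": {"targets": [[0,0,0,0,0,0,-0.1],[0,0,0,0,0,0,-0.4],[0,0,0,0,0,0,-0.6],[0,0,0,0,0,0,-0.8],[0,0,0,0,0,0,-1],[0,0,0,0,0,0,-1],[0,0,0,0,0,0,-1],[0,0,0,0,0,0,-1],[0,0,0,0,0,0,-1],[0,0,0,0,0,0,-1]], "force": 40}}

```text
time_s: 3.25
ee_pos: [0.6062, -0.189, 0.0187]
orientation: [0.625, 3.078, -0.0]
ft_force: [-0.7, 1.2, 5.5]
width: 0.165
grasp_force: 39.0
```

>>> {"fn": "drive_tool", "kwargs": {"targets": [[0,0,0,0,0,0,-1],[0,0,0,0,0,0.005,-1],[0,0,0,0,0,0.02,-1],[0,0,0,0,0,0.05,-1],[0,0,0,0,0,0.09,-1],[0,0,0,0,0,0.13,-1],[0,0,0,0,0,0.16,-1],[0,0,0,0,0,0.16,-1],[0,0,0,0,0,0.16,-1],[0,0,0,0,0,0.16,-1]], "force": 80}}

```text
time_s: 4.08
ee_pos: [0.6055, -0.1888, 0.1778]
orientation: [-0.625, -3.078, -0.0]
ft_force: [-1.0, 0.2, -1.7]
width: 0.145
grasp_force: 78.5
```

```bash
cat > meas.py <<'E'
from pipe import *
def go(tag,gs):
    s=arm.read_state(); R=Rn.from_rotvec(s["orientation"]).as_matrix(); ax=np.array([*R[:2,1],0]); ay=np.array([-ax[1],ax[0],0])
    T=np.array(s["ee_pos"]); print(T.round(4),"yaw",np.degrees(np.arctan2(ax[1],ax[0])).round(2),s["time_s"],s["ft_force"].round(1),s["width"])
    c={}
    for n in("scene","side","wrist"):
        im=arm.grab_frame(n); cv2.imwrite(f"pics/{n}{tag}.png",im)
        ss=s; c[n]=cam(n,ss); m=cv2.inRange(cv2.cvtColor(im,cv2.COLOR_BGR2HSV),(105,150,40),(130,255,255))
        e=[T+.06*ax+k*.06*ay-np.array([0,0,.01]) for k in(1,-1)]
        g=proj(c[n],e); r=[]
        for q in g:
            try: r.append(near(m,q)[0].round(1))
            except Exception as x: r.append(None)
        c[n]=(c[n],r); print(n,g.round(0).tolist(),r)
    for k in(0,1):
        # least-squares intersection of all rays
        A=0;b=0
        for n in gs:
            C,D=ray(c[n][0],c[n][1][k]); d=D[0]/np.linalg.norm(D[0]); N=np.eye(3)-np.outer(d,d); A=A+N;b=b+N@C
        X=np.linalg.solve(A,b); print("sleeve",X.round(4),"rel (px,py,z)",np.round([(X-T)@ax,(X-T)@ay,X[2]-T[2]],4),[np.round(proj(c[n][0],X)[0]-c[n][1][k],1).tolist() for n in gs])
E
python3 -c "
from meas import *
go('3',['scene','side','wrist'])"
```

```text
[ 0.6055 -0.1888  0.1778] yaw 67.03 4.0833 [-1.   0.2 -1.7] 0.14452237570386806
scene [[240.0, 129.0], [156.0, 163.0]] [array([240.7, 130.2]), array([157. , 164.4])]
side [[388.0, 225.0], [476.0, 198.0]] [array([386.9, 220.8]), array([386.9, 220.8])]
wrist [[468.0, 181.0], [434.0, 417.0]] [array([481.4, 180. ]), array([444.9, 411.3])]
sleeve [ 0.5761 -0.1061  0.1686] rel (px,py,z) [ 0.0647  0.0593 -0.0092] [[0.7, -0.3], [-0.4, 0.2], [-1.5, 3.2]]
sleeve [ 0.643  -0.1376  0.163 ] rel (px,py,z) [ 0.0618 -0.0146 -0.0148] [[33.7, -10.8], [55.7, -11.3], [0.9, -75.1]]
```

>>> {"fn": "drive_tool", "kwargs": {"targets": [[0,0,-0.1,0,0.025,0,-1],[0,0,-0.2,0,0.055,0,-1],[0,0,-0.3,0,0.085,0,-1],[0,0,-0.4,0,0.12,0,-1],[0,0,-0.5,0,0.155,0,-1],[0,0,-0.6,-0.005,0.19,0,-1],[0,0,-0.7,-0.015,0.225,0,-1],[0,0,-0.8,-0.025,0.26,0,-1],[0,0,-0.9,-0.035,0.295,0,-1],[0,0,-1.0,-0.045,0.33,0,-1],[0,0,-1.1,-0.053,0.36,0,-1],[0,0,-1.18,-0.06,0.385,0,-1],[0,0,-1.25,-0.064,0.405,0,-1],[0,0,-1.287,-0.065,0.418,0,-1],[0,0,-1.287,-0.065,0.418,0,-1],[0,0,-1.287,-0.065,0.418,0,-1],[0,0,-1.287,-0.065,0.418,-0.02,-1],[0,0,-1.287,-0.065,0.418,-0.04,-1],[0,0,-1.287,-0.065,0.418,-0.04,-1],[0,0,-1.287,-0.065,0.418,-0.04,-1]]}}

```text
time_s: 5.9
ee_pos: [0.5403, 0.2278, 0.1374]
orientation: [-2.347, -2.087, 0.004]
ft_force: [0.0, -1.0, -0.5]
width: 0.145
grasp_force: 78.5
```

```bash
python3 -c "
from meas import *
go('4',['scene','side','wrist'])
a=[cv2.imread('pics/%s4.png'%n) for n in ('wrist','scene','side')]
cv2.imwrite('pics/m4.png',np.vstack([cv2.resize(a[0],(400,300)),np.hstack([a[1][150:450,360:560]])]) if 0 else np.vstack([np.hstack([cv2.resize(a[0],(400,300)),a[1][150:450,240:640]]),np.hstack([a[2][50:350,100:500],np.zeros((300,400,3),np.uint8)])]))
"
```

```text
[0.5403 0.2278 0.1374] yaw -6.71 5.9 [ 0.  -1.  -0.5] 0.1445926606909622
scene [[560.0, 241.0], [449.0, 210.0]] [array([559.2, 243. ]), array([448.8, 211. ])]
side [[217.0, 101.0], [255.0, 137.0]] [array([256.7, 133.1]), array([256.7, 133.1])]
wrist [[470.0, 184.0], [436.0, 419.0]] [array([481.5, 180. ]), array([444.9, 411.2])]
sleeve [0.6244 0.2605 0.0978] rel (px,py,z) [ 0.0797  0.0423 -0.0396] [[-27.2, 26.0], [-21.3, -16.5], [-0.4, 29.5]]
sleeve [0.5981 0.1639 0.1284] rel (px,py,z) [ 0.0648 -0.0567 -0.0089] [[1.7, 0.9], [0.0, 0.9], [1.9, 4.7]]
```

View pics/m4.png

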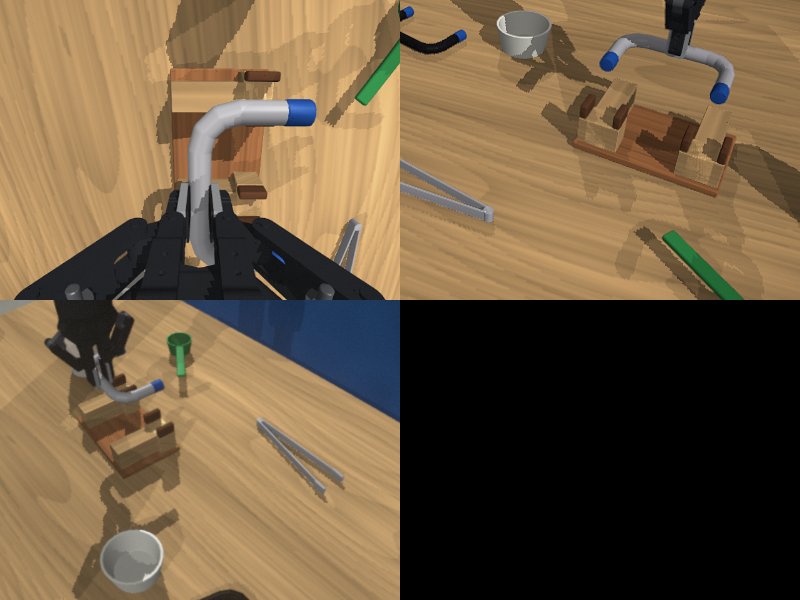

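The wrist crop, scene and side views all agree: the pipe hangs level over the rack with its sleeves above the notches. I'll lower it in two steps, watching the force.

>>> {"fn": "drive_tool", "kwargs": {"targets": [[0,0,0,0,0,-0.015,-1],[0,0,0,0,0,-0.03,-1],[0,0,0,0,0,-0.045,-1],[0,0,0,0,0,-0.055,-1],[0,0,0,0,0,-0.062,-1],[0,0,0,0,0,-0.066,-1],[0,0,0,0,0,-0.068,-1],[0,0,0,0,0,-0.068,-1],[0,0,0,0,0,-0.068,-1]]}}

```text
time_s: 6.8
ee_pos: [0.5413, 0.2291, 0.0708]
orientation: [2.347, 2.088, 0.001]
ft_force: [-0.1, -0.7, -1.8]
width: 0.142
grasp_force: 78.5
```

```bash
python3 -c "
from meas import *
go('5',['scene','side'])
a=[cv2.imread('pics/%s5.png'%n) for n in ('wrist','scene','side')]
z=lambda x:cv2.resize(x,(400,300),interpolation=2)
cv2.imwrite('pics/m5.png',np.vstack([np.hstack([z(a[0]),z(a[1][210:360,400:600])]),np.hstack([z(a[2][90:240,140:340]),np.zeros((300,400,3),np.uint8)])]))
"
```

```text
[0.5413 0.2291 0.0708] yaw -6.7 6.8 [-0.1 -0.7 -1.8] 0.1419322742240396
scene [[546.0, 291.0], [443.0, 258.0]] [array([546.3, 292.3]), array([442.8, 259.1])]
side [[224.0, 133.0], [259.0, 169.0]] [array([260.7, 166.9]), array([260.7, 166.9])]
wrist [[470.0, 184.0], [436.0, 419.0]] [array([481.5, 180. ]), array([444.8, 411.1])]
sleeve [0.6165 0.2482 0.031 ] rel (px,py,z) [ 0.0724  0.0277 -0.0398] [[-36.8, 15.6], [-19.8, -14.6]]
sleeve [0.5978 0.1633 0.0623] rel (px,py,z) [ 0.0638 -0.0588 -0.0085] [[0.2, -0.1], [0.2, 0.1]]
```

View pics/m5.png

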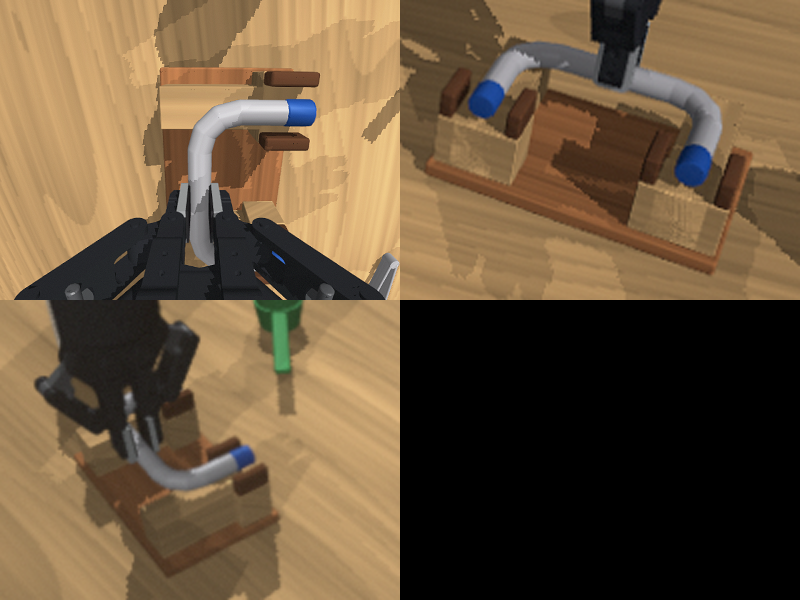

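Sleeves sit centred between their cheeks: in the scene crop they are at (487,100) and (692,167), against cheek midpoints of 490 and 694. I'll lower the last few millimetres gently.

>>> {"fn": "drive_tool", "kwargs": {"targets": [[0,0,0,-0.001,0,-0.001,-1],[0,0,0,-0.001,0,-0.002,-1],[0,0,0,-0.001,0,-0.003,-1],[0,0,0,-0.001,0,-0.004,-1],[0,0,0,-0.001,0,-0.005,-1],[0,0,0,-0.001,0,-0.0055,-1],[0,0,0,-0.001,0,-0.006,-1],[0,0,0,-0.001,0,-0.006,-1],[0,0,0,-0.001,0,-0.006,-1]]}}

```text
time_s: 7.7
ee_pos: [0.54, 0.229, 0.0643]
orientation: [-2.347, -2.088, 0.0]
ft_force: [0.1, -0.4, -2.3]
width: 0.145
grasp_force: 78.5
```

>>> {"fn": "drive_tool", "kwargs": {"targets": [[0,0,0,0,0,-0.0005,-1],[0,0,0,0,0,-0.0005,-1],[0,0,0,0,0,-0.001,-1],[0,0,0,0,0,-0.001,-1]]}}

```text
time_s: 8.03
ee_pos: [0.5401, 0.2291, 0.0638]
orientation: [2.347, 2.088, 0.0]
ft_force: [-2.7, -0.8, 7.7]
width: 0.141
grasp_force: 79.9
```

>>> {"fn": "drive_tool", "kwargs": {"targets": [[0,0,0,0,0,-0.0005,-1],[0,0,0,0,0,-0.0005,-1],[0,0,0,0,0,-0.001,-1],[0,0,0,0,0,-0.001,-1]]}}

```text
time_s: 8.37
ee_pos: [0.5401, 0.2291, 0.0635]
orientation: [2.347, 2.088, 0.001]
ft_force: [-7.2, -2.1, 24.2]
width: 0.146
grasp_force: 81.8
```

In contact. I'll ease off 1 mm, soften the grip, then open slowly.

>>> {"fn": "drive_tool", "kwargs": {"targets": [[0,0,0,0,0,0.0005,-1],[0,0,0,0,0,0.001,-1],[0,0,0,0,0,0.001,-1],[0,0,0,0,0,0.001,-1]], "force": 20}}

```text
time_s: 8.7
ee_pos: [0.5401, 0.2291, 0.0637]
orientation: [2.347, 2.088, 0.001]
ft_force: [-2.9, -1.8, 11.3]
width: 0.144
grasp_force: 79.7
```

>>> {"fn": "drive_tool", "kwargs": {"targets": [[0,0,0,0,0,0,-0.7],[0,0,0,0,0,0,-0.65],[0,0,0,0,0,0,-0.6],[0,0,0,0,0,0,-0.5],[0,0,0,0,0,0,-0.35],[0,0,0,0,0,0,-0.2],[0,0,0,0,0,0,0],[0,0,0,0,0,0,0],[0,0,0,0,0,0,0]]}}

```text
time_s: 9.45
ee_pos: [0.54, 0.229, 0.0633]
orientation: [-2.348, -2.088, 0.0]
ft_force: [1.2, 0.3, 0.7]
width: 0.499
grasp_force: 0.0
```

```bash
python3 -c "
from meas import *
go('6',['scene','side'])"
```

```text
[0.54   0.229  0.0633] yaw -6.71 9.45 [1.2 0.3 0.7] 0.4987156805623776
scene [[545.0, 295.0], [442.0, 262.0]] [array([545. , 296.2]), array([442.2, 263.2])]
side [[224.0, 136.0], [259.0, 173.0]] [array([260.7, 170.3]), array([260.7, 170.3])]
wrist [[470.0, 184.0], [436.0, 419.0]] [array([482.5, 180. ]), array([438.4, 427.4])]
sleeve [0.615  0.2479 0.0239] rel (px,py,z) [ 0.0723  0.0275 -0.0394] [[-36.8, 15.4], [-19.9, -14.5]]
sleeve [0.5969 0.1632 0.0555] rel (px,py,z) [ 0.0642 -0.0588 -0.0078] [[0.3, -0.1], [0.2, 0.1]]
```

Released. Now I'll retreat straight up and check.

>>> {"fn": "drive_tool", "kwargs": {"targets": [[0,0,0,0,0,0.005,0],[0,0,0,0,0,0.015,0],[0,0,0,0,0,0.03,0],[0,0,0,0,0,0.06,0],[0,0,0,0,0,0.1,0],[0,0,0,0,0,0.14,0],[0,0,0,0,-0.03,0.17,0],[0,0,0,0,-0.06,0.18,0],[0,0,0,0,-0.06,0.18,0],[0,0,0,0,-0.06,0.18,0],[0,0,0,0,-0.06,0.18,0],[0,0,0,0,-0.06,0.18,0]]}}

```text
time_s: 10.6
ee_pos: [0.5397, 0.1695, 0.243]
orientation: [-2.347, -2.088, 0.001]
ft_force: [0.0, 0.3, 0.3]
width: 0.502
grasp_force: 0.0
```

```bash
python3 - <<'E'
from pipe import *
s=arm.read_state(); a={n:arm.grab_frame(n) for n in("wrist","scene","side")}
print(s["time_s"],s["ft_force"])
c=cam("wrist",s)
x=np.array([.9932,-.1167]);y=np.array([.1167,.9932]);o=np.array([.598,.2228])
g=proj(c,[[*(o+.005*x+k*.06*y),.053] for k in(1,-1)]+[[*(o-.058*x),.053]]); print(g.round(0))
try: pose(a["wrist"],c,*g,z=.053)
except Exception as e: print(e)
print("want origin",(o-.058*x).round(4))
z=lambda x:cv2.resize(x,(400,300),interpolation=2)
cv2.imwrite('pics/m7.png',np.vstack([np.hstack([z(a["wrist"]),z(a["scene"][210:360,400:600])]),np.hstack([z(a["side"][90:240,140:340]),z(a["scene"])])]))
E
```

```text
10.6 [0.03881149 0.26054588 0.34049162]
[[388.  73.]
 [380. 214.]
 [311. 147.]]
sleeves [[0.6098, 0.283, 0.053], [0.5961, 0.1636, 0.053]] sep 0.1202 yawX 173.42 bridge slope 0.58 off 0.0626 thick [np.float64(-0.007973384049156245), np.float64(0.007618020127183977)] origin [0.5408 0.2305] y ext -0.0682 0.0689
want origin [0.5404 0.2296]
```

View pics/m7.png

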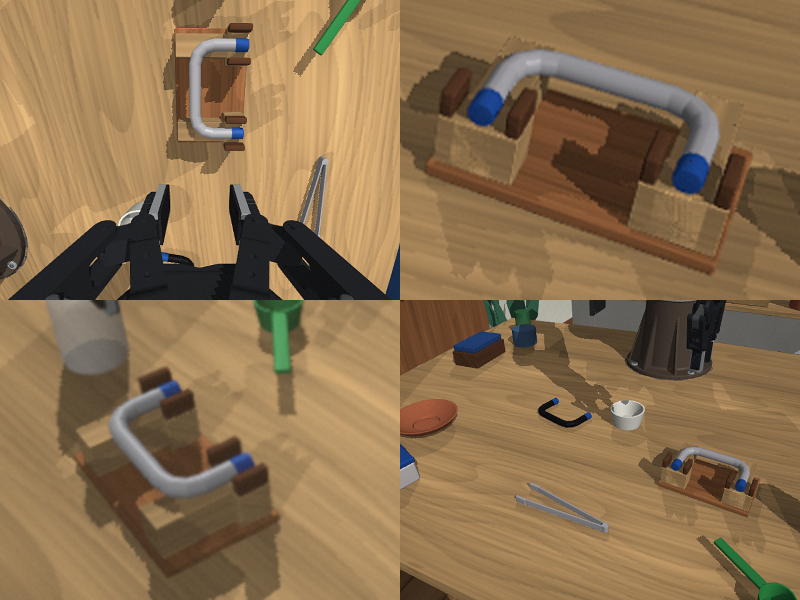

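The pipe lies level with its sleeves in both notches, within about 1 mm of the target. The tongs and ramekin look unmoved.

```bash
python3 -c "
from plant import arm
print(arm.finish_job())"
```

```text
the job is handed in; nothing more can be done
None
```

The pipe is on its rack, with both blue ends in the notches and the bridge level and centred to within about 1 mm. It was lowered before release, and the job was handed in about 11 s in; the tongs and ramekin look unmoved.

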